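# Load the stringing rack in mirrored order

## Task

The first half of the necklace is strung, so set up for its mirrored second half: move the four bead vials from the walnut rack to the navy rack in reverse order, one vial per compartment. The vial now nearest the walnut rack's red end goes in the navy compartment farthest from the navy rack's red end, the next one next to it, and so on. Keep the vials upright, put them down gently rather than dropping them, and leave them standing on the compartment floors.

Things in the scene. Friction and masses are not known exactly. Their poses are not given: they have to be found in the camera images.
- walnut_rack: Brown wooden rack, holds the vials at the start; 255 x 62 mm, walls 20 mm high, fixed. Four compartments in a row, each 53 (y) x 52 mm (x), centres at x = 0, y = -87, -29, 29, 87 mm, floor at z = 5 mm. Red end block, 22 mm high, at +y. Origin: underside, centre of the row; x across, y along the row. A ledge along its -x side, 24 mm wide, 12 mm high, carries the tags.
- navy_rack: Dark navy-blue rack, empty at the start; 255 x 62 mm, walls 20 mm high, fixed. Four compartments in a row, each 53 (y) x 52 mm (x), centres at x = 0, y = -87, -29, 29, 87 mm, floor at z = 5 mm. Red end block, 22 mm high, at +y. Origin: underside, centre of the row; x across, y along the row. No ledge, no tags.
- vial_purple: Round clear vial with purple beads inside and a purple cap: 30 mm diameter (cap 31 mm, the top 14 mm), 74 mm tall, 40 to 85 g, rigid and closed. Starts upright in any one of the walnut rack's compartments. Origin: centre of its underside; z along the vial, up.
- vial_gold: Round clear vial with gold (yellow) beads inside and a gold (yellow) cap: 30 mm diameter (cap 31 mm, the top 14 mm), 74 mm tall, 40 to 85 g, rigid and closed. Starts upright in any one of the walnut rack's compartments. Origin: centre of its underside; z along the vial, up.
- vial_black: Round clear vial with black beads inside and a black cap: 30 mm diameter (cap 31 mm, the top 14 mm), 74 mm tall, 40 to 85 g, rigid and closed. Starts upright in any one of the walnut rack's compartments. Origin: centre of its underside; z along the vial, up.
- vial_turquoise: Round clear vial with turquoise (blue-green) beads inside and a turquoise (blue-green) cap: 30 mm diameter (cap 31 mm, the top 14 mm), 74 mm tall, 40 to 85 g, rigid and closed. Starts upright in any one of the walnut rack's compartments. Origin: centre of its underside; z along the vial, up.
- tag_purple: Flat purple colour tag, 18 x 30 x 3 mm, fixed on the walnut rack's ledge, 43 mm to the -x side of the compartment centre where the purple vial stands at the start. It stays there and so records the old place. Origin: centre of its underside.
- tag_gold: Flat gold (yellow) colour tag, 18 x 30 x 3 mm, fixed on the walnut rack's ledge, 43 mm to the -x side of the compartment centre where the gold vial stands at the start. It stays there and so records the old place. Origin: centre of its underside.
- tag_black: Flat black colour tag, 18 x 30 x 3 mm, fixed on the walnut rack's ledge, 43 mm to the -x side of the compartment centre where the black vial stands at the start. It stays there and so records the old place. Origin: centre of its underside.
- tag_turquoise: Flat turquoise (blue-green) colour tag, 18 x 30 x 3 mm, fixed on the walnut rack's ledge, 43 mm to the -x side of the compartment centre where the turquoise vial stands at the start. It stays there and so records the old place. Origin: centre of its underside.

How it is judged:
By the outcome, as a careful person would: the job done as asked, in the order asked, and still so for the second after the job is handed in, with the robot touching nothing.
It also fails if it takes over 128 s, if anything falls off the work surface, if the arm or the gripper's body presses on something with over 40 N, if the wrist force passes 120 N, or if a joint passes its speed limit or range.

## Robot

A 6-joint arm with a two-finger parallel gripper is mounted at the origin on the work surface. World frame = base frame: x ahead of the robot, y to its left, z up, the work surface at z = 0. Lengths are in mm, angles in rad, forces in N, time in s.
With the tool pointing down it reaches from about 400 to 925 mm from the base axis. Payload 12.5 kg.
Tool frame: the origin (TCP) lies on the mounting face of the last link; the fingertips stand 190 mm ahead of it and the grasp point (between the pads) lies 171 mm ahead of it; z points along the fingers, y is the line along which they close (so a half turn about z gives the same grasp; the last joint's range is limited). The gripper opens to 95 mm and grips with 3 to 60 N. Pads are 20 mm wide; open, the fingers measure 119 mm over their backs; the gripper's body (75 mm by 180 mm) begins 59 mm behind the grasp point.
Start: joints at [1.212, 0.491, 1.559, -0, 1.092, -0.106], TCP at [156.298, 605.141, 404.761] pointing down, gripper open.
Joint ranges: [-3.1, 3.1], [-0.84, 2.19], [0.05, 2.79], [-1.13, 4.28], [0.06, 2.93], [-2.69, 2.69]. Speed limits (rad/s): [2.22, 2.22, 2.79, 3.14, 3.14, 3.14].

## Interface

Orientations are given as [roll, pitch, yaw] about the fixed x, y, z axes, in that order (R = Rz(yaw) Ry(pitch) Rx(roll)).
In Python, from cell import * gives the robot as it stands.
- The arm moves only by the tool arm_command, never from a script. Its argument "rows" is a list that holds one entry, the list of rows, each a list of 7 numbers: the shift along the tool's x, y, z normalised to -1 to 1, where 1 is 0.15 m, then the turn, a rotation vector about the tool's x, y, z normalised to -1 to 1, where 1 is 360 degrees, then the opening, from -1 (shut) to 1 (fully open). A call has 1 to 10 rows; each row is the pose to reach, as a shift and turn from the pose commanded when the call began, along the tool's axes at that moment, turning the shorter way round; what a row does not reach only later rows make up. A row lasts 1/12 s, in which the tool goes at most 41.7 mm and 7.16 degrees, less where a joint would pass 70% of its speed; a pose out of reach is approached as far as the arm can. A call with a number of a shift or a turn outside -1 to 1 is refused whole. A call with a gripper value outside its range is refused whole. The fingers move at their own pace and stop on an object; the grip force is fixed at half the most. Time passes only in rows, so rows that repeat a pose let the fingers close. It gives the time, the measured TCP pose, the force, the opening and the grip force at its end, in the units of the state.
- state(): the state, without advancing time (a new reading comes with each control period).
- read_camera(name): name is "side" or "top"; returns (picture, depth): 400x640x3 uint8, red, green, blue; 400x640 float32, mm along the optical axis (not along the pixel's ray), 0 where there is no reading.
- get_calibration(name): a dict with "camera_matrix" (3x3 intrinsics, pixels), "position" and "orientation" of the camera in the world. Camera axes: x right, y up, looking along -z (the intrinsics and any distortion apply to the point x, -y, -z); pixel columns grow to the right and rows downward; lengths in mm; the calibration is good to about 2 mm. A picture is of the moment at which its call begins. get_calibration takes no time and is no camera call.
- job_done(): hands the job in; it is judged then, once.
The state is a dict: "t": time; "joints": joint angles; "qvel": joint speeds; "tau": joint torques, N m; "eef_pos": TCP position; "tcp_rot": TCP orientation; "ft_force": force on the tool from outside, world axes, zero at the start; "moment": the same for the moment, N m; "opening": opening from 0.0 (shut) to 1.0 (fully open); "grip_force": force on a finger pad.
Only numpy, scipy, OpenCV 4.12 (cv2) and the standard library are available. Lean on these libraries where they do the work, as an engineer would, in place of code of your own. Each camera call takes 0.05 s, during which the arm holds its last target. There are 200 camera calls.

## Working session

There is one attempt and no reset: what is moved stays moved. The work goes in short steps, Python scripts to look and compute and a tool call to move; the robot and the scene stay as the last step left them, time stands still between calls to the robot, and variables do not carry over. Pictures are saved under pics/ and viewed, at most 14 in all, crops included, and the job is handed in when it is done.

Besides the shell and the picture viewer there is one more tool, called after ">>>" as name(argument=value, ...), one argument or row to a line, values as JSON. arm_command: Moves the arm, as the interface text tells. Its arguments: {"type":"object","properties":{"rows":{"type":"array","items":{"type":"array","items":{"type":"array","items":{"type":"number","minimum":-1,"maximum":1}}}}},"required":["rows"]}

```bash
mkdir -p pics; ls
python3 - <<'E'
from cell import *
import cv2,numpy as np
print(state())
for n in("side","top"):
    p,d=read_camera(n);c=get_calibration(n);print(n,c,(d>0).mean())
    cv2.imwrite(f"pics/{n}0.png",p[:,:,::-1]);np.savez(f"{n}0.npz",p=p,d=d)
E
```

```text
pics
{'t': 0.0, 'joints': array([ 1.21240455e+00,  4.91586761e-01,  1.55949030e+00, -1.05855691e-05,
        1.09173894e+00, -1.05597170e-01]), 'qvel': array([-1.12294663e-03,  1.41817507e-04,  7.44910164e-04,  6.72355069e-04,
       -2.91428702e-04, -5.47132906e-05]), 'tau': array([-2.88944873e-03, -6.12633991e+01, -2.58162779e+01,  6.91353693e-02,
        4.83275810e-02, -8.47180672e-05]), 'eef_pos': array([156.28098627, 605.10099722, 404.13065818]), 'tcp_rot': array([-3.14037513e+00, -1.19606443e-04,  2.88880286e+00]), 'ft_force': array([-0.9850582 ,  0.71728218,  0.79684172]), 'moment': array([ 0.02724589,  0.02132703, -0.0036    ]), 'grip_force': 0.0, 'opening': 1.0003131378760188}
side {'camera_matrix': array([[402.22645003,   0.        , 317.96721795],
       [  0.        , 402.22645003, 194.3985349 ],
       [  0.        ,   0.        ,   1.        ]]), 'position': array([ 165.91130289, -603.63692707,  562.27767471]), 'orientation': array([ 0.91790917,  0.00991831, -0.55490353])} 0.99596484375
top {'camera_matrix': array([[366.43495588,   0.        , 318.45352217],
       [  0.        , 366.43495588, 202.20412787],
       [  0.        ,   0.        ,   1.        ]]), 'position': array([ 4.05444413e+02, -4.83346082e-01,  8.57844770e+02]), 'orientation': array([ 0.14278089, -0.02381777, -1.55401641])} 0.9960546875
```

View pics/top0.png

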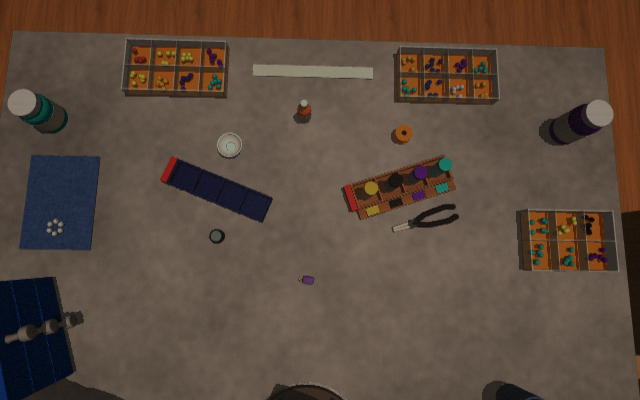

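View pics/side0.png

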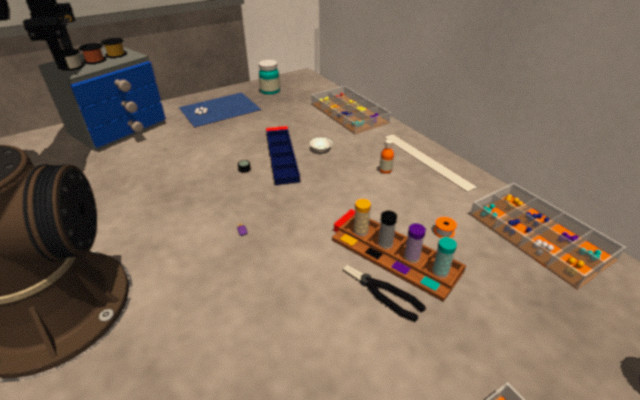

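The top view shows the navy rack at px (217,190) with its red end at (170,170). The walnut rack is at (400,187) with its red end at (350,197). Counting from the walnut red end, the caps are gold (371,188), black (396,180), purple (420,173) and turquoise (445,165). Next I'll measure the positions in both cameras.

```bash
cat > h.py <<'E'
from cell import *
import cv2,numpy as np
from scipy.spatial.transform import Rotation as R
def cloud(n,d):
    c=get_calibration(n);K=c["camera_matrix"];v,u=np.mgrid[:400,:640]
    P=np.stack([(u-K[0,2])/K[0,0]*d,-(v-K[1,2])/K[1,1]*d,-d],-1)
    return P@R.from_euler("xyz",c["orientation"]).as_matrix().T+c["position"]
def caps(n,p,d):
    # cap tops near z=79: cluster the high points
    P=cloud(n,d);out=[]
    m=((P[...,2]>68)&(P[...,2]<95)&(P[...,0]>350)&(P[...,0]<650)&(abs(P[...,1])<420)&(d>0)).astype(np.uint8)
    k,l,s,_=cv2.connectedComponentsWithStats(m,connectivity=4)
    for i in range(1,k):
        if s[i,4]>25:
            q=P[l==i]; q=q[q[:,2]>np.percentile(q[:,2],50)-5]; c,r=cv2.minEnclosingCircle(q[:,:2].astype(np.float32))
            out.append((np.round(c,1),round(r,1),np.round(q.mean(0),1),np.round(np.median(P[l==i][:,2]),1),p[l==i].mean(0).round()))
    return out
E
python3 - <<'E'
from h import *
for n in("top","side"):
    z=np.load(n+"0.npz");p,d=z["p"],z["d"];P=cloud(n,d);print(n)
    g=(P[...,0]>350)&(P[...,0]<600)&(abs(P[...,1])<350)
    print("table z",np.median(P[...,2][g]),P[...,2][g&(abs(P[...,2])<6)].std())
    for o in caps(n,p,d):print(*o)
    m=((P[...,2]>13)&(P[...,2]<32)&g).astype(np.uint8)
    k,l,s,_=cv2.connectedComponentsWithStats(m)
    for i in range(1,k):
        if s[i,4]>300:
            q=P[l==i];(c,wh,a)=cv2.minAreaRect(q[:,:2].astype(np.float32));print("rect",np.round(c,1),np.round(wh,1),round(a,2),s[i])
    red=(p[...,0]>120)&(p[...,1]<40)&(p[...,2]<40)&g&(P[...,2]>17)
    k,l,s,_=cv2.connectedComponentsWithStats(red.astype(np.uint8))
    for i in range(1,k):
        if s[i,4]>20:print("red",P[l==i].mean(0).round(1),s[i])
E
```

```text
top
table z -0.21518127781132534 1.9674971251113447
[ 607.2 -294.3] 15.3 [ 607.2 -293.6   77.6] 77.5 [30. 96. 83.]
[ 589.1 -239.4] 15.2 [ 588.7 -239.1   77.8] 77.7 [59. 24. 70.]
[ 570.  -185.4] 15.5 [ 569.8 -184.5   77.7] 77.8 [27. 21. 18.]
[ 551.3 -130.1] 15.3 [ 550.9 -129.8   77.9] 77.9 [130. 103.  35.]
rect [553.6 219.8] [254.5  62.2] 68.71 [160 168 112  54 813]
rect [ 566.  -208.7] [ 85.6 253.8] 18.8 [343 173 111  43 980]
red [584.8 335.5  21. ] [161 168  11  14  86]
red [538.5 -92.4  21.1] [344 185  14  26 154]
side
table z 0.21037320595115716 1.4171691283017838
[ 552.3 -134. ] 16.1 [ 551.  -134.5   77.9] 78.0 [204. 139.  14.]
[ 570.6 -186.9] 16.1 [ 569.9 -188.8   78. ] 78.0 [27. 24. 21.]
[ 589.8 -241.9] 15.8 [ 588.3 -243.3   78. ] 78.2 [ 86.  27. 106.]
[ 609.9 -296.5] 16.7 [ 607.3 -298.    78.1] 78.2 [ 15. 139. 116.]
rect [554.  217.3] [258.   61.9] 68.75 [265 127  35  54 517]
rect [ 567.4 -210.8] [ 86.  255.6] 18.55 [ 333  209  120   82 1576]
red [585.5 327.5  20.8] [267 128  11   3  27]
red [536.6 -98.3  21.7] [335 210  20  18 112]
```

```bash
cat > plan.py <<'E'
from h import *
V=dict(gold=(551.4,-131.4),black=(570,-186.3),purple=(589.2,-240.5),turq=(607.8,-295.2))
u=np.array([np.cos(np.radians(68.7)),np.sin(np.radians(68.7))]);O=np.array([553.7,218.6])-9*u
N={k:tuple(O+s*u) for k,s in zip(("gold","black","purple","turq"),(-87,-29,29,87))}
YW,YN=108.9,68.7
def plan(route,start=None):
    """route of world (x,y,z TCP,yaw deg) -> normalised tool moves, each leg split into calls within range"""
    s=state()
    p,y=start or (np.array(s["eef_pos"])+[0,0,.6],np.degrees(s["tcp_rot"][2]))
    p=np.array(p,float)
    for x in route:
        t=np.array(x[:3],float)
        for n in range(1,12):
            q,yy=p,y;out=[]
            for i in range(n):
                q2=p+(t-p)*(i+1)/n;y2=y+(x[3]-y)*(i+1)/n
                a=np.radians(yy);T=np.array([[np.cos(a),np.sin(a),0],[np.sin(a),-np.cos(a),0],[0,0,-1]])
                d=T.T@(q2-q);out.append(np.r_[d/150,-(y2-yy)/360]);q,yy=q2,y2
            if np.abs(out).max()<=.99:break
        for o in out:print(np.round(o,3),"rows",int(np.ceil(max(np.linalg.norm(o[:3])*150/41.7,abs(o[3])*360/7.16))))
        print("  at",np.round(t,1));p,y=t,x[3]
E
python3 - <<'E'
from plan import *
print(N)
print(np.degrees(np.array(state()["tcp_rot"])))
plan([(470,250,340,YW),(*V["gold"],330,YW),(*V["gold"],217,YW)])
E
```

```text
{'gold': (np.float64(518.827881874594), np.float64(129.15764215178731)), 'black': (np.float64(539.8964532420268), np.float64(183.19573335174914)), 'purple': (np.float64(560.9650246094595), np.float64(237.233824551711)), 'turq': (np.float64(582.0335959768923), np.float64(291.27191575167285))}
[-1.79948691e+02 -6.44833499e-03  1.65512350e+02]
[-0.654 -0.442  0.108  0.039] rows 3
[-0.743 -0.269  0.108  0.039] rows 3
[-0.786 -0.079  0.108  0.039] rows 3
[-0.781  0.115  0.108  0.039] rows 3
  at [470. 250. 340.]
[-0.86  -0.103  0.022 -0.   ] rows 4
[-0.86  -0.103  0.022 -0.   ] rows 4
[-0.86  -0.103  0.022 -0.   ] rows 4
  at [ 551.4 -131.4  330. ]
[ 0.     0.     0.753 -0.   ] rows 3
  at [ 551.4 -131.4  217. ]
```

>>> arm_command(
  rows=[
    [[-0.654,-0.442,0.108,0,0,0.039,0.3],[-0.654,-0.442,0.108,0,0,0.039,0.3],[-0.654,-0.442,0.108,0,0,0.039,0.3],[-0.654,-0.442,0.108,0,0,0.039,0.3],[-0.654,-0.442,0.108,0,0,0.039,0.3],[-0.654,-0.442,0.108,0,0,0.039,0.3]],
  ],
)

```text
t: 0.6
eef_pos: [235.9, 516.5, 390.0]
tcp_rot: [3.136, 0.001, 2.642]
ft_force: [4.3, 2.3, 8.1]
opening: 0.67
grip_force: 4.0
```

>>> arm_command(
  rows=[
    [[-0.743,-0.269,0.108,0,0,0.039,0.3],[-0.743,-0.269,0.108,0,0,0.039,0.3],[-0.743,-0.269,0.108,0,0,0.039,0.3],[-0.743,-0.269,0.108,0,0,0.039,0.3],[-0.743,-0.269,0.108,0,0,0.039,0.3],[-0.743,-0.269,0.108,0,0,0.039,0.3]],
  ],
)

```text
t: 1.1
eef_pos: [313.3, 428.0, 372.4]
tcp_rot: [3.142, -0.0, 2.398]
ft_force: [-1.0, 0.3, 0.5]
opening: 0.651
grip_force: 0.0
```

>>> arm_command(
  rows=[
    [[-0.786,-0.079,0.108,0,0,0.039,0.3],[-0.786,-0.079,0.108,0,0,0.039,0.3],[-0.786,-0.079,0.108,0,0,0.039,0.3],[-0.786,-0.079,0.108,0,0,0.039,0.3],[-0.786,-0.079,0.108,0,0,0.039,0.3],[-0.786,-0.079,0.108,0,0,0.039,0.3]],
  ],
)

```text
t: 1.6
eef_pos: [391.6, 340.3, 356.3]
tcp_rot: [3.141, -0.0, 2.155]
ft_force: [-0.8, -0.5, 0.5]
opening: 0.652
grip_force: 0.0
```

>>> arm_command(
  rows=[
    [[-0.781,0.115,0.108,0,0,0.039,0.3],[-0.781,0.115,0.108,0,0,0.039,0.3],[-0.781,0.115,0.108,0,0,0.039,0.3],[-0.781,0.115,0.108,0,0,0.039,0.3],[-0.781,0.115,0.108,0,0,0.039,0.3],[-0.781,0.115,0.108,0,0,0.039,0.3]],
  ],
)

```text
t: 2.1
eef_pos: [470.3, 252.3, 340.1]
tcp_rot: [-3.142, -0.0, 1.91]
ft_force: [0.7, 0.1, -0.1]
opening: 0.649
grip_force: 0.0
```

>>> arm_command(
  rows=[
    [[-0.86,-0.103,0.022,0,0,0,0.3],[-0.86,-0.103,0.022,0,0,0,0.3],[-0.86,-0.103,0.022,0,0,0,0.3],[-0.86,-0.103,0.022,0,0,0,0.3],[-0.86,-0.103,0.022,0,0,0,0.3],[-0.86,-0.103,0.022,0,0,0,0.3]],
  ],
)

```text
t: 2.6
eef_pos: [498.8, 125.5, 336.9]
tcp_rot: [3.141, -0.0, 1.91]
ft_force: [1.0, 0.6, -0.0]
opening: 0.651
grip_force: 0.0
```

>>> arm_command(
  rows=[
    [[-0.86,-0.103,0.022,0,0,0,0.3],[-0.86,-0.103,0.022,0,0,0,0.3],[-0.86,-0.103,0.022,0,0,0,0.3],[-0.86,-0.103,0.022,0,0,0,0.3],[-0.86,-0.103,0.022,0,0,0,0.3],[-0.86,-0.103,0.022,0,0,0,0.3]],
  ],
)

```text
t: 3.1
eef_pos: [527.2, -1.0, 333.3]
tcp_rot: [-3.141, -0.0, 1.91]
ft_force: [-0.2, 0.3, -0.2]
opening: 0.646
grip_force: 0.0
```

>>> arm_command(
  rows=[
    [[-0.86,-0.103,0.022,0,0,0,0.3],[-0.86,-0.103,0.022,0,0,0,0.3],[-0.86,-0.103,0.022,0,0,0,0.3],[-0.86,-0.103,0.022,0,0,0,0.3],[-0.86,-0.103,0.022,0,0,0,0.3],[-0.86,-0.103,0.022,0,0,0,0.3],[-0.86,-0.103,0.022,0,0,0,0.3],[-0.86,-0.103,0.022,0,0,0,0.3]],
  ],
)

```text
t: 3.77
eef_pos: [555.5, -127.5, 330.2]
tcp_rot: [-3.142, -0.0, 1.911]
ft_force: [0.3, 0.4, 0.6]
opening: 0.648
grip_force: 0.0
```

Run:
```python
from plan import *
s=state();print(s["eef_pos"],s["tcp_rot"],s["ft_force"])
plan([(*V["gold"],217,YW)])
p,d=read_camera("side");cv2.imwrite("pics/s1.png",cv2.resize(p[150:310,250:490,::-1],None,fx=2.5,fy=2.5))
```

```text
[ 555.52135393 -127.4747758   330.18625233] [-3.14158189e+00 -3.01499598e-04  1.91103752e+00] [0.25496113 0.36246096 0.60956535]
[-0.015 -0.035  0.759  0.002] rows 3
  at [ 551.4 -131.4  217. ]
```

View pics/s1.png

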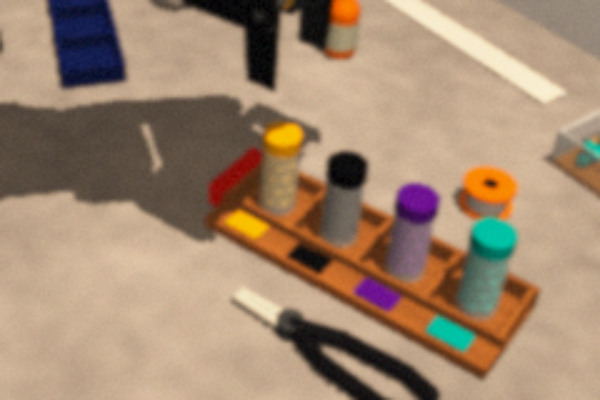

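The side crop shows the open fingers high above the gold vial (crop px 262,60). All four vials are upright and the order is confirmed. Now I'll descend and grip.

>>> arm_command(
  rows=[
    [[-0.015,-0.035,0.0,0,0,0.002,0.3],[-0.015,-0.035,0.15,0,0,0.002,0.3],[-0.015,-0.035,0.3,0,0,0.002,0.3],[-0.015,-0.035,0.45,0,0,0.002,0.3],[-0.015,-0.035,0.6,0,0,0.002,0.3],[-0.015,-0.035,0.7,0,0,0.002,0.3],[-0.015,-0.035,0.759,0,0,0.002,0.3],[-0.015,-0.035,0.759,0,0,0.002,0.3]],
  ],
)

```text
t: 4.48
eef_pos: [551.0, -133.2, 214.7]
tcp_rot: [-3.14, -0.002, 1.896]
ft_force: [-0.7, -0.9, 0.0]
opening: 0.65
grip_force: 0.0
```

>>> arm_command(
  rows=[
    [[0,0,0,0,0,0,-0.7],[0,0,0,0,0,0,-0.7],[0,0,0,0,0,0,-0.7],[0,0,0,0,0,0,-0.7],[0,0,0,0,0,0,-0.7],[0,0,0,0,0,0,-0.7],[0,0,0,0,0,0,-0.7],[0,0,0,0,0,0,-0.7]],
  ],
)

```text
t: 5.15
eef_pos: [551.5, -133.4, 216.6]
tcp_rot: [3.141, 0.0, 1.896]
ft_force: [-0.5, 0.1, 5.1]
opening: 0.314
grip_force: 30.0
```

Run:
```python
from plan import *
g=V["gold"];n=N["gold"]
plan([(*g,327,YW),(*n,327,YN),(*n,222,YN)])
p,d=read_camera("side");cv2.imwrite("pics/s2.png",cv2.resize(p[150:310,250:490,::-1],None,fx=2.5,fy=2.5))
```

```text
[ 0.013  0.004 -0.732 -0.001] rows 3
  at [ 551.4 -131.4  327. ]
[0.857 0.179 0.    0.056] rows 4
[ 0.866 -0.127  0.     0.056] rows 4
  at [518.8 129.2 327. ]
[ 0.   0.   0.7 -0. ] rows 3
  at [518.8 129.2 222. ]
```

View pics/s2.png

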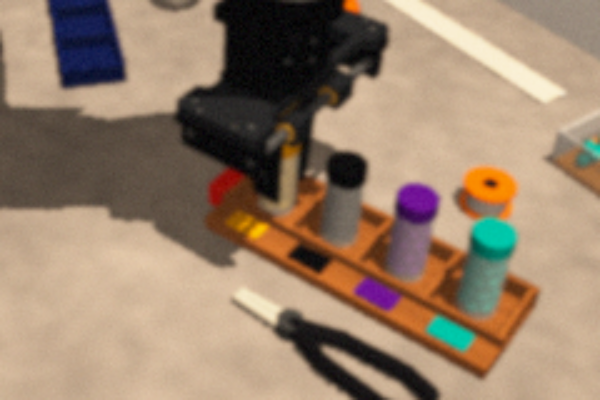

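The crop shows the fingers closed around the gold vial (crop px 285,185), with an opening of 29.8 mm and 30 N on the pads. I'll lift and carry it over.

>>> arm_command(
  rows=[
    [[0,0,-0.06,0,0,0,-0.7],[0,0,-0.2,0,0,0,-0.7],[0,0,-0.36,0,0,0,-0.7],[0,0,-0.52,0,0,0,-0.7],[0.006,0,-0.66,0,0,0,-0.7],[0.013,0,-0.732,0,0,0,-0.7],[0.013,0,-0.732,0,0,0,-0.7]],
  ],
)

```text
t: 5.78
eef_pos: [550.8, -131.4, 328.3]
tcp_rot: [3.139, 0.002, 1.896]
ft_force: [-0.0, -0.1, -0.5]
opening: 0.321
grip_force: 30.0
```

>>> arm_command(
  rows=[
    [[0.05,0.01,0,0,0,0.002,-0.7],[0.2,0.04,0,0,0,0.01,-0.7],[0.38,0.08,0,0,0,0.024,-0.7],[0.56,0.12,0,0,0,0.038,-0.7],[0.74,0.155,0,0,0,0.05,-0.7],[0.857,0.179,0,0,0,0.056,-0.7],[0.857,0.179,0,0,0,0.056,-0.7]],
  ],
)

```text
t: 6.37
eef_pos: [534.2, 1.9, 324.4]
tcp_rot: [-3.138, -0.001, 1.544]
ft_force: [-0.1, 0.0, -0.5]
opening: 0.321
grip_force: 30.0
```

>>> arm_command(
  rows=[
    [[0.15,-0.02,0,0,0,0.008,-0.7],[0.32,-0.045,0,0,0,0.02,-0.7],[0.5,-0.07,0,0,0,0.034,-0.7],[0.68,-0.1,0,0,0,0.046,-0.7],[0.81,-0.118,0,0,0,0.054,-0.7],[0.866,-0.127,0,0,0,0.056,-0.7],[0.866,-0.127,0,0,0,0.056,-0.7],[0.866,-0.127,0,0,0,0.056,-0.7]],
  ],
)

```text
t: 7.03
eef_pos: [519.5, 129.1, 325.0]
tcp_rot: [-3.14, 0.001, 1.194]
ft_force: [0.0, 0.6, -0.8]
opening: 0.32
grip_force: 30.0
```

Run:
```python
from plan import *
n=N["gold"]
print(state()["eef_pos"],n);plan([(*n,218,YN)])
p,d=read_camera("top");cv2.imwrite("pics/t3.png",cv2.resize(p[100:260,140:380,::-1],None,fx=2.5,fy=2.5))
p,d=read_camera("side");cv2.imwrite("pics/s3.png",cv2.resize(p[50:210,200:440,::-1],None,fx=2.5,fy=2.5))
```

```text
[519.46899927 129.06786389 325.00638243] (np.float64(518.827881874594), np.float64(129.15764215178731))
[-0.001 -0.004  0.717 -0.001] rows 3
  at [518.8 129.2 218. ]
```

View pics/s3.png

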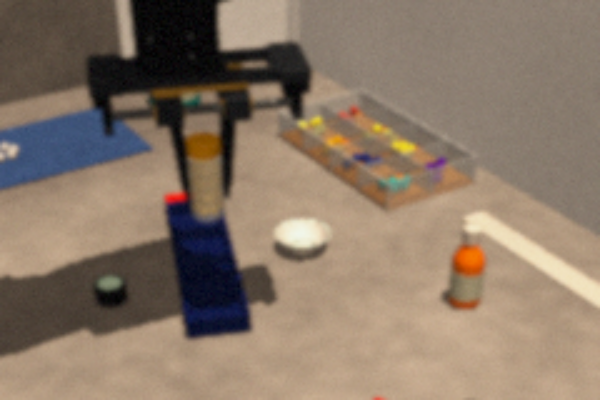

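The gold vial hangs upright (crop px 205,175) over the navy rack. I'll lower it slowly, release and rise.

>>> arm_command(
  rows=[
    [[0,-0.004,0.06,0,0,0,-0.7],[0,-0.004,0.2,0,0,0,-0.7],[0,-0.004,0.36,0,0,0,-0.7],[0,-0.004,0.5,0,0,0,-0.7],[0,-0.004,0.6,0,0,0,-0.7],[0,-0.004,0.66,0,0,0,-0.7],[0,-0.004,0.69,0,0,0,-0.7],[0,-0.004,0.7,0,0,0,-0.7],[0,-0.004,0.71,0,0,0,-0.7],[0,-0.004,0.715,0,0,0,-0.7]],
  ],
)

```text
t: 7.97
eef_pos: [519.1, 129.3, 219.2]
tcp_rot: [3.141, -0.001, 1.192]
ft_force: [-0.2, -0.1, -0.9]
opening: 0.323
grip_force: 30.0
```

>>> arm_command(
  rows=[
    [[0,0,0.002,0,0,0,-0.7],[0,0,0.004,0,0,0,-0.7],[0,0,0.004,0,0,0,-0.7],[0,0,0.004,0,0,0,-0.7]],
  ],
)

```text
t: 8.3
eef_pos: [519.0, 129.5, 218.4]
tcp_rot: [3.141, -0.0, 1.192]
ft_force: [-0.3, -0.1, -0.3]
opening: 0.317
grip_force: 30.0
```

>>> arm_command(
  rows=[
    [[0,0,0.004,0,0,0,-0.7],[0,0,0.007,0,0,0,-0.7],[0,0,0.01,0,0,0,-0.7],[0,0,0.01,0,0,0,-0.7],[0,0,0.01,0,0,0,-0.7]],
  ],
)

```text
t: 8.72
eef_pos: [519.0, 129.4, 216.6]
tcp_rot: [3.142, -0.0, 1.192]
ft_force: [0.0, -0.2, -0.5]
opening: 0.32
grip_force: 30.0
```

>>> arm_command(
  rows=[
    [[0,0,0.003,0,0,0,-0.7],[0,0,0.006,0,0,0,-0.7],[0,0,0.008,0,0,0,-0.7],[0,0,0.008,0,0,0,-0.7],[0,0,0.008,0,0,0,-0.7]],
  ],
)

```text
t: 9.13
eef_pos: [519.0, 129.5, 216.5]
tcp_rot: [3.141, -0.001, 1.192]
ft_force: [-3.2, -0.1, 15.2]
opening: 0.316
grip_force: 30.0
```

The force shows floor contact, at the same TCP height as the grasp (216.5). I'll ease off and release.

>>> arm_command(
  rows=[
    [[0,0,-0.005,0,0,0,-0.7],[0,0,-0.006,0,0,0,-0.7],[0,0,-0.006,0,0,0,0.3],[0,0,-0.006,0,0,0,0.3],[0,0,-0.006,0,0,0,0.3],[0,0,-0.006,0,0,0,0.3],[0,0,-0.006,0,0,0,0.3],[0,0,-0.006,0,0,0,0.3]],
  ],
)

```text
t: 9.8
eef_pos: [519.0, 129.4, 216.2]
tcp_rot: [-3.141, -0.0, 1.192]
ft_force: [-1.0, 0.8, 0.5]
opening: 0.635
grip_force: 0.0
```

>>> arm_command(
  rows=[
    [[0,0,-0.1,0,0,0,0.3],[0,0,-0.3,0,0,0,0.3],[0,0,-0.5,0,0,0,0.3],[0,0,-0.72,0,0,0,0.3],[0,0,-0.72,0,0,0,0.3],[0,0,-0.72,0,0,0,0.3]],
  ],
)

```text
t: 10.3
eef_pos: [518.9, 129.5, 325.8]
tcp_rot: [3.139, -0.002, 1.192]
ft_force: [-0.3, -0.1, -1.0]
opening: 0.653
grip_force: 0.0
```

Run:
```python
from plan import *
b=V["black"];print(state()["eef_pos"])
plan([(*b,325,YW),(*b,217,YW)])
p,d=read_camera("side");cv2.imwrite("pics/s4.png",cv2.resize(p[50:210,200:440,::-1],None,fx=2.5,fy=2.5))
for o in caps("side",p,d):print(*o)
```

```text
[518.93127743 129.46105051 325.79068724]
[-0.61   0.365  0.003 -0.038] rows 3
[-0.679  0.212  0.003 -0.038] rows 3
[-0.709  0.047  0.003 -0.038] rows 3
  at [ 570.  -186.3  325. ]
[ 0.    0.    0.72 -0.  ] rows 3
  at [ 570.  -186.3  217. ]
[518.1 128.8] 15.2 [517.5 126.5  77.8] 77.8 [174. 112.   9.]
[ 571.7 -187.4] 16.2 [ 569.8 -188.8   78. ] 78.0 [30. 26. 23.]
[ 589.2 -242.1] 16.1 [ 588.2 -243.3   78. ] 78.1 [ 92.  29. 113.]
[ 608.4 -296.5] 16.4 [ 607.1 -298.    77.9] 77.9 [ 17. 148. 124.]
```

View pics/s4.png

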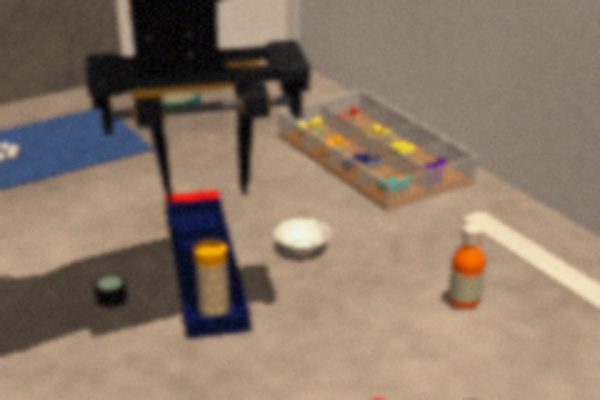

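Gold stands upright in the navy compartment farthest from the red end (crop px 212,278), and its cap is at the expected height. Black is next.

>>> arm_command(
  rows=[
    [[-0.61,0.365,0.003,0,0,-0.038,0.3],[-0.61,0.365,0.003,0,0,-0.038,0.3],[-0.61,0.365,0.003,0,0,-0.038,0.3],[-0.61,0.365,0.003,0,0,-0.038,0.3],[-0.61,0.365,0.003,0,0,-0.038,0.3]],
  ],
)

```text
t: 10.77
eef_pos: [536.1, 22.8, 322.4]
tcp_rot: [-3.139, 0.0, 1.428]
ft_force: [-0.3, 1.5, -1.0]
opening: 0.648
grip_force: 0.0
```

>>> arm_command(
  rows=[
    [[-0.679,0.212,0.003,0,0,-0.038,0.3],[-0.679,0.212,0.003,0,0,-0.038,0.3],[-0.679,0.212,0.003,0,0,-0.038,0.3],[-0.679,0.212,0.003,0,0,-0.038,0.3],[-0.679,0.212,0.003,0,0,-0.038,0.3]],
  ],
)

```text
t: 11.18
eef_pos: [553.3, -81.3, 322.3]
tcp_rot: [-3.14, -0.001, 1.668]
ft_force: [0.5, 0.4, -1.9]
opening: 0.65
grip_force: 0.0
```

>>> arm_command(
  rows=[
    [[-0.709,0.047,0.003,0,0,-0.038,0.3],[-0.709,0.047,0.003,0,0,-0.038,0.3],[-0.709,0.047,0.003,0,0,-0.038,0.3],[-0.709,0.047,0.003,0,0,-0.038,0.3],[-0.709,0.047,0.003,0,0,-0.038,0.3],[-0.709,0.047,0.003,0,0,-0.038,0.3],[-0.709,0.047,0.003,0,0,-0.038,0.3],[-0.709,0.047,0.003,0,0,-0.038,0.3]],
  ],
)

```text
t: 11.85
eef_pos: [570.9, -184.6, 323.0]
tcp_rot: [-3.141, -0.0, 1.91]
ft_force: [-0.3, -0.2, -0.1]
opening: 0.656
grip_force: 0.0
```

Run:
```python
from plan import *
b=V["black"];print(state()["eef_pos"],state()["tcp_rot"])
plan([(*b,217,YW)])
```

```text
[ 570.93312664 -184.63158237  322.96564839] [-3.14141774e+00 -4.18341121e-04  1.91017343e+00]
[-0.008 -0.01   0.71   0.002] rows 3
  at [ 570.  -186.3  217. ]
```

>>> arm_command(
  rows=[
    [[-0.008,-0.01,0.1,0,0,0.002,0.3],[-0.008,-0.01,0.25,0,0,0.002,0.3],[-0.008,-0.01,0.4,0,0,0.002,0.3],[-0.008,-0.01,0.55,0,0,0.002,0.3],[-0.008,-0.01,0.65,0,0,0.002,0.3],[-0.008,-0.01,0.705,0,0,0.002,0.3],[-0.008,-0.01,0.705,0,0,0.002,0.3],[-0.008,-0.01,0.705,0,0,0.002,0.3],[-0.008,-0.01,0.705,0,0,0.002,0.3]],
  ],
)

```text
t: 12.6
eef_pos: [570.2, -187.7, 218.3]
tcp_rot: [3.14, 0.001, 1.896]
ft_force: [0.2, 0.1, 0.8]
opening: 0.65
grip_force: 0.0
```

>>> arm_command(
  rows=[
    [[0,0,0,0,0,0,-0.7],[0,0,0,0,0,0,-0.7],[0,0,0,0,0,0,-0.7],[0,0,0,0,0,0,-0.7],[0,0,0,0,0,0,-0.7],[0,0,0,0,0,0,-0.7],[0,0,0,0,0,0,-0.7],[0,0,0,0,0,0,-0.7]],
  ],
)

```text
t: 13.27
eef_pos: [569.9, -187.9, 217.3]
tcp_rot: [3.141, 0.0, 1.896]
ft_force: [-0.3, 0.1, 0.4]
opening: 0.319
grip_force: 30.0
```

Run:
```python
from plan import *
b=V["black"];n=N["black"];s=state();print(s["eef_pos"],s["tcp_rot"])
plan([(*b,327,YW),(*n,327,YN),(*n,218,YN)])
```

```text
[ 569.93118396 -187.91404489  217.31839082] [3.14133063e+00 9.83534594e-05 1.89599618e+00]
[ 0.01   0.004 -0.727 -0.001] rows 3
  at [ 570.  -186.3  327. ]
[0.799 0.203 0.    0.037] rows 3
[0.824 0.012 0.    0.037] rows 3
[ 0.804 -0.179  0.     0.037] rows 3
  at [539.9 183.2 327. ]
[ 0.     0.     0.727 -0.   ] rows 3
  at [539.9 183.2 218. ]
```

>>> arm_command(
  rows=[
    [[0,0,-0.06,0,0,0,-0.7],[0,0,-0.2,0,0,0,-0.7],[0,0,-0.36,0,0,0,-0.7],[0,0,-0.52,0,0,0,-0.7],[0.006,0,-0.66,0,0,0,-0.7],[0.01,0,-0.727,0,0,0,-0.7],[0.01,0,-0.727,0,0,0,-0.7]],
  ],
)

```text
t: 13.85
eef_pos: [569.4, -186.4, 328.7]
tcp_rot: [3.139, 0.002, 1.896]
ft_force: [0.1, -0.8, -0.5]
opening: 0.317
grip_force: 30.0
```

>>> arm_command(
  rows=[
    [[0.05,0.013,0,0,0,0.002,-0.7],[0.2,0.05,0,0,0,0.009,-0.7],[0.38,0.097,0,0,0,0.018,-0.7],[0.56,0.142,0,0,0,0.026,-0.7],[0.72,0.183,0,0,0,0.033,-0.7],[0.799,0.203,0,0,0,0.037,-0.7]],
  ],
)

```text
t: 14.35
eef_pos: [559.2, -60.3, 324.6]
tcp_rot: [-3.138, -0.001, 1.662]
ft_force: [0.6, 0.4, -1.3]
opening: 0.32
grip_force: 30.0
```

>>> arm_command(
  rows=[
    [[0.15,0.002,0,0,0,0.007,-0.7],[0.32,0.005,0,0,0,0.014,-0.7],[0.49,0.007,0,0,0,0.022,-0.7],[0.66,0.01,0,0,0,0.03,-0.7],[0.824,0.012,0,0,0,0.037,-0.7]],
  ],
)

```text
t: 14.77
eef_pos: [549.6, 61.7, 324.6]
tcp_rot: [-3.139, 0.0, 1.428]
ft_force: [0.3, 1.0, -0.4]
opening: 0.316
grip_force: 30.0
```

>>> arm_command(
  rows=[
    [[0.16,-0.036,0,0,0,0.007,-0.7],[0.32,-0.071,0,0,0,0.015,-0.7],[0.48,-0.107,0,0,0,0.022,-0.7],[0.64,-0.142,0,0,0,0.03,-0.7],[0.76,-0.169,0,0,0,0.035,-0.7],[0.804,-0.179,0,0,0,0.037,-0.7],[0.804,-0.179,0,0,0,0.037,-0.7],[0.804,-0.179,0,0,0,0.037,-0.7]],
  ],
)

```text
t: 15.43
eef_pos: [540.3, 183.1, 325.3]
tcp_rot: [-3.14, 0.001, 1.2]
ft_force: [-1.0, 0.7, -0.8]
opening: 0.318
grip_force: 30.0
```

Run:
```python
from plan import *
n=N["black"];s=state();print(s["eef_pos"],s["tcp_rot"],n)
plan([(*n,218,YN)])
```

```text
[540.27483652 183.13709616 325.33618771] [-3.14024004e+00  9.34947664e-04  1.19997771e+00] (np.float64(539.8964532420268), np.float64(183.19573335174914))
[-0.001 -0.002  0.72   0.   ] rows 3
  at [539.9 183.2 218. ]
```

>>> arm_command(
  rows=[
    [[0,0,0.06,0,0,0,-0.7],[0,0,0.2,0,0,0,-0.7],[0,0,0.36,0,0,0,-0.7],[0,0,0.5,0,0,0,-0.7],[0,0,0.6,0,0,0,-0.7],[0,0,0.66,0,0,0,-0.7],[0,0,0.69,0,0,0,-0.7],[0,0,0.705,0,0,0,-0.7],[0,0,0.712,0,0,0,-0.7],[0,0,0.717,0,0,0,-0.7]],
  ],
)

```text
t: 16.27
eef_pos: [540.7, 183.1, 219.3]
tcp_rot: [3.141, -0.001, 1.198]
ft_force: [0.6, 0.9, 0.6]
opening: 0.323
grip_force: 30.0
```

>>> arm_command(
  rows=[
    [[0,0,0.003,0,0,0,-0.7],[0,0,0.005,0,0,0,-0.7],[0,0,0.007,0,0,0,-0.7],[0,0,0.007,0,0,0,-0.7],[0,0,0.007,0,0,0,-0.7]],
  ],
)

```text
t: 16.68
eef_pos: [540.5, 183.3, 217.9]
tcp_rot: [3.141, -0.0, 1.199]
ft_force: [0.5, 0.1, -0.9]
opening: 0.316
grip_force: 30.0
```

>>> arm_command(
  rows=[
    [[0,0,0.002,0,0,0,-0.7],[0,0,0.004,0,0,0,-0.7],[0,0,0.005,0,0,0,-0.7],[0,0,0.005,0,0,0,-0.7]],
  ],
)

```text
t: 17.02
eef_pos: [540.5, 183.3, 217.3]
tcp_rot: [3.141, -0.0, 1.199]
ft_force: [-0.2, -0.1, 4.3]
opening: 0.314
grip_force: 30.0
```

Contact is light (4 N), so I'll release.

>>> arm_command(
  rows=[
    [[0,0,0,0,0,0,0.3],[0,0,0,0,0,0,0.3],[0,0,0,0,0,0,0.3],[0,0,0,0,0,0,0.3],[0,0,0,0,0,0,0.3],[0,0,0,0,0,0,0.3]],
  ],
)

```text
t: 17.52
eef_pos: [540.5, 183.3, 216.9]
tcp_rot: [-3.142, -0.0, 1.199]
ft_force: [-0.2, -0.3, -0.8]
opening: 0.641
grip_force: 0.0
```

>>> arm_command(
  rows=[
    [[0,0,-0.1,0,0,0,0.3],[0,0,-0.3,0,0,0,0.3],[0,0,-0.5,0,0,0,0.3],[0,0,-0.72,0,0,0,0.3],[0,0,-0.72,0,0,0,0.3],[0,0,-0.72,0,0,0,0.3]],
  ],
)

```text
t: 18.02
eef_pos: [540.5, 183.3, 326.5]
tcp_rot: [3.139, -0.002, 1.199]
ft_force: [-0.2, -1.0, -0.1]
opening: 0.652
grip_force: 0.0
```

Run:
```python
from plan import *
b=V["purple"];print(state()["eef_pos"])
plan([(*b,325,YW)])
p,d=read_camera("side")
for o in caps("side",p,d):print(*o)
```

```text
[540.46422147 183.25006214 326.49328539]
[-0.838  0.443  0.005 -0.037] rows 4
[-0.918  0.237  0.005 -0.037] rows 4
[-0.948  0.018  0.005 -0.037] rows 4
  at [ 589.2 -240.5  325. ]
[540.1 182.5] 16.1 [538.9 180.3  77.5] 77.5 [10. 11. 14.]
[518.1 129.5] 16.7 [517.6 126.8  77.8] 77.8 [200. 135.   8.]
[ 590.2 -242.4] 16.4 [ 588.4 -243.5   77.8] 78.0 [ 91.  28. 111.]
[ 608.9 -296.6] 16.2 [ 607.2 -298.1   77.9] 77.9 [ 17. 147. 123.]
```

>>> arm_command(
  rows=[
    [[-0.838,0.443,0.005,0,0,-0.037,0.3],[-0.838,0.443,0.005,0,0,-0.037,0.3],[-0.838,0.443,0.005,0,0,-0.037,0.3],[-0.838,0.443,0.005,0,0,-0.037,0.3],[-0.838,0.443,0.005,0,0,-0.037,0.3],[-0.838,0.443,0.005,0,0,-0.037,0.3]],
  ],
)

```text
t: 18.57
eef_pos: [556.6, 40.8, 322.7]
tcp_rot: [-3.139, 0.0, 1.429]
ft_force: [-0.0, 0.2, -0.5]
opening: 0.65
grip_force: 0.0
```

>>> arm_command(
  rows=[
    [[-0.918,0.237,0.005,0,0,-0.037,0.3],[-0.918,0.237,0.005,0,0,-0.037,0.3],[-0.918,0.237,0.005,0,0,-0.037,0.3],[-0.918,0.237,0.005,0,0,-0.037,0.3],[-0.918,0.237,0.005,0,0,-0.037,0.3],[-0.918,0.237,0.005,0,0,-0.037,0.3]],
  ],
)

```text
t: 19.07
eef_pos: [572.7, -99.2, 322.4]
tcp_rot: [-3.14, -0.001, 1.662]
ft_force: [-0.3, 0.1, 0.3]
opening: 0.648
grip_force: 0.0
```

>>> arm_command(
  rows=[
    [[-0.948,0.018,0.005,0,0,-0.037,0.3],[-0.948,0.018,0.005,0,0,-0.037,0.3],[-0.948,0.018,0.005,0,0,-0.037,0.3],[-0.948,0.018,0.005,0,0,-0.037,0.3],[-0.948,0.018,0.005,0,0,-0.037,0.3],[-0.948,0.018,0.005,0,0,-0.037,0.3],[-0.948,0.018,0.005,0,0,-0.037,0.3],[-0.948,0.018,0.005,0,0,-0.037,0.3],[-0.948,0.018,0.005,0,0,-0.037,0.3]],
  ],
)

```text
t: 19.82
eef_pos: [588.8, -239.0, 322.8]
tcp_rot: [-3.142, -0.0, 1.898]
ft_force: [-0.5, 0.2, 1.1]
opening: 0.653
grip_force: 0.0
```

Run:
```python
from plan import *
b=V["purple"];print(state()["eef_pos"],state()["tcp_rot"])
plan([(*b,217,YW)])
```

```text
[ 588.7787083  -238.9730993   322.76072988] [-3.14157583e+00 -3.24394205e-04  1.89777688e+00]
[-0.011 -0.001  0.709 -0.   ] rows 3
  at [ 589.2 -240.5  217. ]
```

>>> arm_command(
  rows=[
    [[-0.008,0,0.1,0,0,0,0.3],[-0.008,0,0.25,0,0,0,0.3],[-0.008,0,0.4,0,0,0,0.3],[-0.008,0,0.55,0,0,0,0.3],[-0.008,0,0.65,0,0,0,0.3],[-0.008,0,0.705,0,0,0,0.3],[-0.008,0,0.705,0,0,0,0.3],[-0.008,0,0.705,0,0,0,0.3],[-0.008,0,0.705,0,0,0,0.3]],
  ],
)

```text
t: 20.57
eef_pos: [589.3, -241.6, 218.1]
tcp_rot: [3.14, 0.001, 1.896]
ft_force: [-0.3, 0.1, -0.6]
opening: 0.65
grip_force: 0.0
```

>>> arm_command(
  rows=[
    [[0,0,0,0,0,0,-0.7],[0,0,0,0,0,0,-0.7],[0,0,0,0,0,0,-0.7],[0,0,0,0,0,0,-0.7],[0,0,0,0,0,0,-0.7],[0,0,0,0,0,0,-0.7],[0,0,0,0,0,0,-0.7],[0,0,0,0,0,0,-0.7]],
  ],
)

```text
t: 21.23
eef_pos: [589.0, -241.8, 217.0]
tcp_rot: [3.141, 0.0, 1.896]
ft_force: [0.2, 0.3, 0.7]
opening: 0.315
grip_force: 30.0
```

Run:
```python
from plan import *
b=V["purple"];n=N["purple"];s=state();print(s["eef_pos"],s["tcp_rot"])
plan([(*b,327,YW),(*n,327,YN)])
```

```text
[ 589.00112415 -241.82015525  216.9913582 ] [3.14137868e+00 6.75223251e-05 1.89599994e+00]
[ 0.008  0.004 -0.729 -0.001] rows 3
  at [ 589.2 -240.5  327. ]
[0.769 0.213 0.    0.028] rows 3
[0.794 0.076 0.    0.028] rows 3
[ 0.795 -0.064  0.     0.028] rows 3
[ 0.772 -0.201  0.     0.028] rows 3
  at [561.  237.2 327. ]
```

>>> arm_command(
  rows=[
    [[0,0,-0.06,0,0,0,-0.7],[0,0,-0.2,0,0,0,-0.7],[0,0,-0.36,0,0,0,-0.7],[0,0,-0.52,0,0,0,-0.7],[0.006,0,-0.66,0,0,0,-0.7],[0.008,0,-0.729,0,0,0,-0.7],[0.008,0,-0.729,0,0,0,-0.7]],
  ],
)

```text
t: 21.82
eef_pos: [588.7, -240.7, 328.9]
tcp_rot: [3.139, 0.003, 1.896]
ft_force: [0.2, 0.0, -1.2]
opening: 0.319
grip_force: 30.0
```

>>> arm_command(
  rows=[
    [[0.05,0.014,0,0,0,0.002,-0.7],[0.2,0.055,0,0,0,0.007,-0.7],[0.38,0.105,0,0,0,0.014,-0.7],[0.56,0.155,0,0,0,0.02,-0.7],[0.72,0.2,0,0,0,0.026,-0.7],[0.769,0.213,0,0,0,0.028,-0.7]],
  ],
)

```text
t: 22.32
eef_pos: [581.4, -117.9, 324.6]
tcp_rot: [-3.139, -0.002, 1.719]
ft_force: [0.7, -0.2, -0.8]
opening: 0.317
grip_force: 30.0
```

>>> arm_command(
  rows=[
    [[0.16,0.015,0,0,0,0.006,-0.7],[0.32,0.03,0,0,0,0.011,-0.7],[0.48,0.046,0,0,0,0.017,-0.7],[0.64,0.061,0,0,0,0.022,-0.7],[0.794,0.076,0,0,0,0.028,-0.7]],
  ],
)

```text
t: 22.73
eef_pos: [575.2, -0.6, 324.9]
tcp_rot: [-3.14, -0.0, 1.542]
ft_force: [0.5, 0.8, -0.8]
opening: 0.32
grip_force: 30.0
```

>>> arm_command(
  rows=[
    [[0.16,-0.013,0,0,0,0.006,-0.7],[0.32,-0.026,0,0,0,0.011,-0.7],[0.48,-0.038,0,0,0,0.017,-0.7],[0.64,-0.051,0,0,0,0.022,-0.7],[0.795,-0.064,0,0,0,0.028,-0.7]],
  ],
)

```text
t: 23.15
eef_pos: [568.8, 118.9, 325.0]
tcp_rot: [-3.14, 0.001, 1.367]
ft_force: [1.1, 0.1, -1.6]
opening: 0.318
grip_force: 30.0
```

>>> arm_command(
  rows=[
    [[0.16,-0.042,0,0,0,0.006,-0.7],[0.32,-0.083,0,0,0,0.012,-0.7],[0.48,-0.125,0,0,0,0.017,-0.7],[0.62,-0.161,0,0,0,0.022,-0.7],[0.73,-0.19,0,0,0,0.026,-0.7],[0.772,-0.201,0,0,0,0.028,-0.7],[0.772,-0.201,0,0,0,0.028,-0.7],[0.772,-0.201,0,0,0,0.028,-0.7]],
  ],
)

```text
t: 23.82
eef_pos: [562.8, 236.9, 325.5]
tcp_rot: [-3.141, 0.001, 1.193]
ft_force: [0.2, 0.4, -0.4]
opening: 0.32
grip_force: 30.0
```

Run:
```python
from plan import *
n=N["purple"];s=state();print(s["eef_pos"],s["tcp_rot"],n)
plan([(*n,218,YN)])
```

```text
[562.83931633 236.86761    325.49622413] [-3.14064985e+00  9.20637045e-04  1.19339798e+00] (np.float64(560.9650246094595), np.float64(237.233824551711))
[-0.002 -0.013  0.721 -0.001] rows 3
  at [561.  237.2 218. ]
```

>>> arm_command(
  rows=[
    [[0,-0.012,0.06,0,0,0,-0.7],[0,-0.012,0.2,0,0,0,-0.7],[0,-0.012,0.36,0,0,0,-0.7],[0,-0.012,0.5,0,0,0,-0.7],[0,-0.012,0.6,0,0,0,-0.7],[0,-0.012,0.66,0,0,0,-0.7],[0,-0.012,0.69,0,0,0,-0.7],[0,-0.012,0.705,0,0,0,-0.7],[0,-0.012,0.712,0,0,0,-0.7],[0,-0.012,0.717,0,0,0,-0.7]],
  ],
)

```text
t: 24.65
eef_pos: [561.4, 237.8, 219.4]
tcp_rot: [3.141, -0.001, 1.192]
ft_force: [0.0, 0.4, -0.5]
opening: 0.319
grip_force: 30.0
```

>>> arm_command(
  rows=[
    [[0,0,0.003,0,0,0,-0.7],[0,0,0.005,0,0,0,-0.7],[0,0,0.007,0,0,0,-0.7],[0,0,0.009,0,0,0,-0.7],[0,0,0.009,0,0,0,-0.7],[0,0,0.009,0,0,0,-0.7]],
  ],
)

```text
t: 25.15
eef_pos: [561.2, 238.0, 217.5]
tcp_rot: [3.142, -0.0, 1.192]
ft_force: [-0.3, -0.1, -0.7]
opening: 0.316
grip_force: 30.0
```

>>> arm_command(
  rows=[
    [[0,0,0.002,0,0,0,-0.7],[0,0,0.004,0,0,0,-0.7],[0,0,0.004,0,0,0,-0.7],[0,0,0.004,0,0,0,-0.7]],
  ],
)

```text
t: 25.48
eef_pos: [561.2, 238.0, 217.0]
tcp_rot: [3.141, -0.0, 1.192]
ft_force: [-0.8, 0.9, 2.9]
opening: 0.32
grip_force: 30.0
```

>>> arm_command(
  rows=[
    [[0,0,0,0,0,0,0.3],[0,0,0,0,0,0,0.3],[0,0,0,0,0,0,0.3],[0,0,0,0,0,0,0.3],[0,0,0,0,0,0,0.3],[0,0,0,0,0,0,0.3]],
  ],
)

```text
t: 25.98
eef_pos: [561.2, 237.9, 216.7]
tcp_rot: [-3.142, -0.0, 1.192]
ft_force: [0.5, -0.2, 1.0]
opening: 0.638
grip_force: 0.0
```

>>> arm_command(
  rows=[
    [[0,0,-0.1,0,0,0,0.3],[0,0,-0.3,0,0,0,0.3],[0,0,-0.5,0,0,0,0.3],[0,0,-0.72,0,0,0,0.3],[0,0,-0.72,0,0,0,0.3],[0,0,-0.72,0,0,0,0.3]],
  ],
)

```text
t: 26.48
eef_pos: [561.2, 238.0, 326.5]
tcp_rot: [3.139, -0.002, 1.192]
ft_force: [-0.1, 0.2, 0.2]
opening: 0.65
grip_force: 0.0
```

Run:
```python
from plan import *
b=V["turq"];print(state()["eef_pos"])
plan([(*b,325,YW)])
p,d=read_camera("side")
for o in caps("side",p,d):print(*o)
```

```text
[561.18512308 237.95075318 326.45955218]
[-0.797  0.401  0.003 -0.028] rows 4
[-0.855  0.254  0.003 -0.028] rows 4
[-0.886  0.099  0.003 -0.028] rows 4
[-0.89  -0.058  0.003 -0.028] rows 4
  at [ 607.8 -295.2  325. ]
[560.8 237. ] 16.0 [558.9 233.9  77.4] 77.3 [76. 24. 86.]
[540.6 182. ] 16.2 [539.1 180.3  77.6] 77.6 [19. 16. 18.]
[518.  128.5] 16.1 [517.5 126.8  77.7] 77.6 [199. 133.   8.]
[ 609.9 -297.1] 16.7 [ 607.  -298.1   78. ] 78.0 [ 17. 144. 121.]
```

>>> arm_command(
  rows=[
    [[-0.797,0.401,0.003,0,0,-0.028,0.3],[-0.797,0.401,0.003,0,0,-0.028,0.3],[-0.797,0.401,0.003,0,0,-0.028,0.3],[-0.797,0.401,0.003,0,0,-0.028,0.3],[-0.797,0.401,0.003,0,0,-0.028,0.3],[-0.797,0.401,0.003,0,0,-0.028,0.3]],
  ],
)

```text
t: 27.03
eef_pos: [572.9, 104.3, 323.2]
tcp_rot: [-3.14, 0.0, 1.366]
ft_force: [-0.2, -0.0, 0.2]
opening: 0.65
grip_force: 0.0
```

>>> arm_command(
  rows=[
    [[-0.855,0.254,0.003,0,0,-0.028,0.3],[-0.855,0.254,0.003,0,0,-0.028,0.3],[-0.855,0.254,0.003,0,0,-0.028,0.3],[-0.855,0.254,0.003,0,0,-0.028,0.3],[-0.855,0.254,0.003,0,0,-0.028,0.3],[-0.855,0.254,0.003,0,0,-0.028,0.3]],
  ],
)

```text
t: 27.53
eef_pos: [584.5, -27.7, 323.3]
tcp_rot: [-3.141, -0.001, 1.544]
ft_force: [-0.0, 0.4, 0.3]
opening: 0.65
grip_force: 0.0
```

>>> arm_command(
  rows=[
    [[-0.886,0.099,0.003,0,0,-0.028,0.3],[-0.886,0.099,0.003,0,0,-0.028,0.3],[-0.886,0.099,0.003,0,0,-0.028,0.3],[-0.886,0.099,0.003,0,0,-0.028,0.3],[-0.886,0.099,0.003,0,0,-0.028,0.3],[-0.886,0.099,0.003,0,0,-0.028,0.3]],
  ],
)

```text
t: 28.03
eef_pos: [595.9, -160.3, 323.0]
tcp_rot: [-3.141, -0.001, 1.72]
ft_force: [-0.0, 0.6, -0.8]
opening: 0.651
grip_force: 0.0
```

>>> arm_command(
  rows=[
    [[-0.89,-0.058,0.003,0,0,-0.028,0.3],[-0.89,-0.058,0.003,0,0,-0.028,0.3],[-0.89,-0.058,0.003,0,0,-0.028,0.3],[-0.89,-0.058,0.003,0,0,-0.028,0.3],[-0.89,-0.058,0.003,0,0,-0.028,0.3],[-0.89,-0.058,0.003,0,0,-0.028,0.3],[-0.89,-0.058,0.003,0,0,-0.028,0.3],[-0.89,-0.058,0.003,0,0,-0.028,0.3],[-0.89,-0.058,0.003,0,0,-0.028,0.3]],
  ],
)

```text
t: 28.78
eef_pos: [607.3, -293.5, 323.2]
tcp_rot: [3.141, -0.0, 1.898]
ft_force: [-0.2, 0.0, 0.5]
opening: 0.648
grip_force: 0.0
```

Run:
```python
from plan import *
b=V["turq"];print(state()["eef_pos"],state()["tcp_rot"])
plan([(*b,217,YW)])
```

```text
[ 607.34759308 -293.50174691  323.21046066] [ 3.14146553e+00 -1.41615901e-04  1.89782662e+00]
[-0.012 -0.001  0.712 -0.   ] rows 3
  at [ 607.8 -295.2  217. ]
```

>>> arm_command(
  rows=[
    [[-0.008,0,0.1,0,0,0,0.3],[-0.008,0,0.25,0,0,0,0.3],[-0.008,0,0.4,0,0,0,0.3],[-0.008,0,0.55,0,0,0,0.3],[-0.008,0,0.65,0,0,0,0.3],[-0.008,0,0.707,0,0,0,0.3],[-0.008,0,0.707,0,0,0,0.3],[-0.008,0,0.707,0,0,0,0.3],[-0.008,0,0.707,0,0,0,0.3]],
  ],
)

```text
t: 29.53
eef_pos: [607.7, -296.2, 218.1]
tcp_rot: [3.14, 0.001, 1.896]
ft_force: [0.2, 0.6, 0.4]
opening: 0.651
grip_force: 0.0
```

>>> arm_command(
  rows=[
    [[0,0,0,0,0,0,-0.7],[0,0,0,0,0,0,-0.7],[0,0,0,0,0,0,-0.7],[0,0,0,0,0,0,-0.7],[0,0,0,0,0,0,-0.7],[0,0,0,0,0,0,-0.7],[0,0,0,0,0,0,-0.7],[0,0,0,0,0,0,-0.7]],
  ],
)

```text
t: 30.2
eef_pos: [607.5, -296.4, 217.0]
tcp_rot: [3.141, 0.0, 1.896]
ft_force: [-0.3, 0.8, 1.3]
opening: 0.32
grip_force: 30.0
```

Run:
```python
from plan import *
b=V["turq"];n=N["turq"];s=state();print(s["eef_pos"],s["tcp_rot"])
plan([(*b,327,YW),(*n,327,YN)])
```

```text
[ 607.45395995 -296.36140252  216.99648711] [3.14138072e+00 7.60887886e-05 1.89605745e+00]
[ 0.007  0.005 -0.729 -0.001] rows 3
  at [ 607.8 -295.2  327. ]
[0.939 0.276 0.    0.028] rows 4
[0.972 0.108 0.    0.028] rows 4
[ 0.976 -0.063  0.     0.028] rows 4
[ 0.95  -0.233  0.     0.028] rows 4
  at [582.  291.3 327. ]
```

>>> arm_command(
  rows=[
    [[0,0,-0.06,0,0,0,-0.7],[0,0,-0.2,0,0,0,-0.7],[0,0,-0.36,0,0,0,-0.7],[0,0,-0.52,0,0,0,-0.7],[0.006,0,-0.66,0,0,0,-0.7],[0.007,0,-0.729,0,0,0,-0.7],[0.007,0,-0.729,0,0,0,-0.7]],
  ],
)

```text
t: 30.78
eef_pos: [607.2, -295.4, 329.0]
tcp_rot: [3.139, 0.003, 1.896]
ft_force: [0.2, 0.4, -0.3]
opening: 0.318
grip_force: 30.0
```

>>> arm_command(
  rows=[
    [[0.05,0.015,0,0,0,0.002,-0.7],[0.2,0.059,0,0,0,0.006,-0.7],[0.38,0.112,0,0,0,0.011,-0.7],[0.56,0.165,0,0,0,0.017,-0.7],[0.74,0.218,0,0,0,0.022,-0.7],[0.88,0.259,0,0,0,0.026,-0.7],[0.939,0.276,0,0,0,0.028,-0.7]],
  ],
)

```text
t: 31.37
eef_pos: [600.7, -145.5, 324.5]
tcp_rot: [-3.139, -0.002, 1.72]
ft_force: [0.5, -0.7, -0.7]
opening: 0.319
grip_force: 30.0
```

>>> arm_command(
  rows=[
    [[0.16,0.018,0,0,0,0.005,-0.7],[0.32,0.036,0,0,0,0.009,-0.7],[0.48,0.053,0,0,0,0.014,-0.7],[0.64,0.071,0,0,0,0.018,-0.7],[0.81,0.09,0,0,0,0.023,-0.7],[0.972,0.108,0,0,0,0.028,-0.7]],
  ],
)

```text
t: 31.87
eef_pos: [595.0, -0.4, 324.5]
tcp_rot: [-3.139, -0.0, 1.542]
ft_force: [0.5, 0.6, -0.6]
opening: 0.318
grip_force: 30.0
```

>>> arm_command(
  rows=[
    [[0.16,-0.01,0,0,0,0.005,-0.7],[0.32,-0.021,0,0,0,0.009,-0.7],[0.48,-0.031,0,0,0,0.014,-0.7],[0.64,-0.041,0,0,0,0.018,-0.7],[0.81,-0.052,0,0,0,0.023,-0.7],[0.976,-0.063,0,0,0,0.028,-0.7]],
  ],
)

```text
t: 32.37
eef_pos: [589.3, 146.1, 324.5]
tcp_rot: [-3.139, 0.001, 1.366]
ft_force: [0.2, 0.2, -0.6]
opening: 0.325
grip_force: 30.0
```

>>> arm_command(
  rows=[
    [[0.16,-0.039,0,0,0,0.005,-0.7],[0.32,-0.078,0,0,0,0.01,-0.7],[0.48,-0.118,0,0,0,0.014,-0.7],[0.64,-0.157,0,0,0,0.019,-0.7],[0.79,-0.194,0,0,0,0.023,-0.7],[0.9,-0.221,0,0,0,0.026,-0.7],[0.95,-0.233,0,0,0,0.028,-0.7],[0.95,-0.233,0,0,0,0.028,-0.7],[0.95,-0.233,0,0,0,0.028,-0.7]],
  ],
)

```text
t: 33.12
eef_pos: [584.2, 291.0, 325.2]
tcp_rot: [-3.14, 0.001, 1.193]
ft_force: [0.5, -1.2, -0.4]
opening: 0.319
grip_force: 30.0
```

Run:
```python
from plan import *
n=N["turq"];s=state();print(s["eef_pos"],s["tcp_rot"],n)
plan([(*n,218,YN)])
```

```text
[584.19568138 290.97172766 325.24033554] [-3.14038907e+00  1.27630158e-03  1.19319857e+00] (np.float64(582.0335959768923), np.float64(291.27191575167285))
[-0.003 -0.014  0.719 -0.001] rows 3
  at [582.  291.3 218. ]
```

>>> arm_command(
  rows=[
    [[-0.003,-0.014,0.06,0,0,0,-0.7],[-0.003,-0.014,0.2,0,0,0,-0.7],[-0.003,-0.014,0.36,0,0,0,-0.7],[-0.003,-0.014,0.5,0,0,0,-0.7],[-0.003,-0.014,0.6,0,0,0,-0.7],[-0.003,-0.014,0.66,0,0,0,-0.7],[-0.003,-0.014,0.69,0,0,0,-0.7],[-0.003,-0.014,0.705,0,0,0,-0.7],[-0.003,-0.014,0.712,0,0,0,-0.7],[-0.003,-0.014,0.717,0,0,0,-0.7]],
  ],
)

```text
t: 33.95
eef_pos: [582.6, 291.4, 219.4]
tcp_rot: [3.141, -0.001, 1.192]
ft_force: [0.4, -0.0, -0.9]
opening: 0.322
grip_force: 30.0
```

>>> arm_command(
  rows=[
    [[0,0,0.003,0,0,0,-0.7],[0,0,0.005,0,0,0,-0.7],[0,0,0.007,0,0,0,-0.7],[0,0,0.009,0,0,0,-0.7],[0,0,0.009,0,0,0,-0.7],[0,0,0.009,0,0,0,-0.7]],
  ],
)

```text
t: 34.45
eef_pos: [582.4, 291.5, 217.5]
tcp_rot: [3.141, -0.0, 1.192]
ft_force: [-0.2, -0.7, -0.9]
opening: 0.319
grip_force: 30.0
```

>>> arm_command(
  rows=[
    [[0,0,0.002,0,0,0,-0.7],[0,0,0.004,0,0,0,-0.7],[0,0,0.004,0,0,0,-0.7],[0,0,0.004,0,0,0,-0.7]],
  ],
)

```text
t: 34.78
eef_pos: [582.4, 291.5, 217.0]
tcp_rot: [3.141, -0.0, 1.192]
ft_force: [-0.5, -0.2, 2.3]
opening: 0.314
grip_force: 30.0
```

>>> arm_command(
  rows=[
    [[0,0,0,0,0,0,0.3],[0,0,0,0,0,0,0.3],[0,0,0,0,0,0,0.3],[0,0,0,0,0,0,0.3],[0,0,0,0,0,0,0.3],[0,0,0,0,0,0,0.3]],
  ],
)

```text
t: 35.28
eef_pos: [582.4, 291.5, 216.7]
tcp_rot: [-3.142, -0.0, 1.192]
ft_force: [0.0, 0.4, 0.3]
opening: 0.638
grip_force: 0.0
```

>>> arm_command(
  rows=[
    [[0,0,-0.1,0,0,0,0.3],[0,0,-0.3,0,0,0,0.3],[0,0,-0.5,0,0,0,0.3],[0,0,-0.72,0,0,0,0.3],[0,0,-0.9,0,0,0,0.3],[0,0,-0.9,0,0,0,0.3],[0,0,-0.9,0,0,0,0.3]],
  ],
)

```text
t: 35.87
eef_pos: [582.3, 291.5, 353.4]
tcp_rot: [3.139, -0.002, 1.192]
ft_force: [-0.4, 0.6, -0.5]
opening: 0.654
grip_force: 0.0
```

Run:
```python
from plan import *
print(state()["eef_pos"])
p,d=read_camera("side");cv2.imwrite("pics/s9.png",cv2.resize(p[50:210,200:440,::-1],None,fx=2.5,fy=2.5))
for o in caps("side",p,d):print(*o)
```

```text
[582.27670869 291.48660014 353.35225283]
[582.1 289.2] 16.8 [580.3 286.4  77.6] 77.6 [ 25. 128. 108.]
[560.9 234.2] 17.0 [559.  233.4  77.4] 77.5 [77. 24. 98.]
[541.  181.8] 16.0 [538.9 180.5  77.9] 77.9 [19. 17. 19.]
[518.9 128.5] 16.0 [517.5 126.7  77.8] 78.0 [199. 132.   8.]
```

View pics/s9.png

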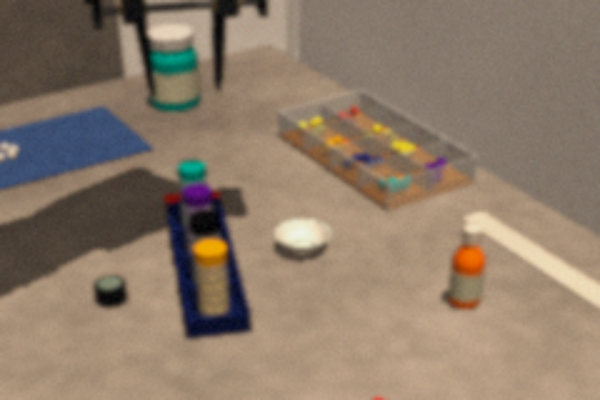

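The final crop shows turquoise nearest the red end (192,175), then purple (197,195), black (205,220) and gold (211,275). All are upright with cap tops at the same height, and the gripper is clear of them.

```bash
python3 -c "
from cell import *
print(job_done())"
```

```text
the job is handed in; nothing more can be done
None
```

All four vials stand upright in the navy rack in reverse order (from its red end: turquoise, purple, black, gold), each set down gently, and the job was handed in at about 36 s.

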